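# Load the specimen carrier and slide it under the microscope

## Robot

A 6-joint arm with a two-finger parallel gripper is mounted at the origin on the work surface. World frame = base frame: x ahead of the robot, y to its left, z up, the work surface at z = 0. Lengths are in m, angles in rad, forces in N, time in s.
With the tool pointing down it reaches from about 0.425 to 1.125 m from the base axis. Payload 14.9 kg.
Tool frame: the origin (TCP) lies between the finger pads; the fingertips stand 11 mm ahead of it and the grasp point (between the pads) lies 8 mm behind it; z points along the fingers, y is the line along which they close (so a half turn about z gives the same grasp; the last joint's range is limited). The gripper opens to 91 mm and grips with 3 to 60 N. Pads are 32 mm wide; open, the fingers measure 118 mm over their backs; the gripper's body (76 mm by 178 mm) begins 60 mm behind the grasp point.
Start: joints at [1.15, 0.379, 1.734, -0, 1.028, -0.033], TCP at [0.265, 0.648, 0.225] pointing down, gripper open.
Joint ranges: [-2.77, 2.77], [-0.74, 2.19], [0, 2.66], [-1.06, 4.2], [0.31, 2.87], [-3.08, 3.08]. Speed limits (rad/s): [1.89, 1.89, 2.39, 3.14, 3.14, 3.14].

## Interface

Orientations are given as a 3x3 rotation matrix whose columns are the frame's x, y, z axes.
In Python, from plant import * gives the robot as it stands.
- The arm moves only by the tool jog_arm, never from a script. Its arguments are lists of equal length, an entry for each row: "gripper": the opening, from 0 (shut) to 1 (fully open); "slide": the shift along the tool's x, y, z in mm, a list of three; "rotation": the turn, a rotation vector about the tool's x, y, z in degrees, a list of three. In form: {"gripper": [gripper, ...], "slide": [[x, y, z], ...], "rotation": [[ax, ay, az], ...]}. A call has 1 to 8 rows; each row shifts and turns the commanded pose from where the row before left it, along the tool's axes as they then stand; what a row does not reach is not made up. A row lasts 1/8 s, in which the tool goes at most 62.5 mm and 10.7 degrees, less where a joint would pass 70% of its speed; a pose out of reach is approached as far as the arm can. A call is refused whole if a number of a shift passes 62.5 or a number of a turn 10.7, either way. A call with a gripper value outside its range is refused whole. The fingers move at their own pace and stop on an object; "grip_force" is the grip in N (left out, the last holds). Time passes only in rows, so rows that do not move let the fingers close. It gives the time, the measured TCP pose, the force, the opening and the grip force at its end, in the units of the state.
- get_state(): the state, without advancing time (a new reading comes with each control period).
- get_image(name): name is "scene" or "side" or "wrist"; returns the picture (480x640x3 uint8, red, green, blue); there is no depth.
- camera_params(name): a dict with "intrinsics" (3x3 intrinsics, pixels), "origin" and "attitude" of the camera in the world; the wrist camera has in their place "tool_from_camera" (4x4, takes a point from camera to tool coordinates, whose origin is the TCP and whose axes are the flange's). Camera axes: x right, y up, looking along -z (the intrinsics and any distortion apply to the point x, -y, -z); pixel columns grow to the right and rows downward; lengths in m; the calibration is good to about 2 mm. A picture is of the moment at which its call begins: read the wrist's pose just before it. camera_params takes no time and is no camera call.
- hand_in(): hands the job in; it is judged then, once.
The state is a dict: "time_s": time; "joints": joint angles; "dq": joint speeds; "tau": joint torques, N m; "position": TCP position; "eef_rot": TCP orientation; "force": force on the tool from outside, world axes, zero at the start; "ft_torque": the same for the moment, N m; "opening": opening from 0.0 (shut) to 1.0 (fully open); "gripper_force": force on a finger pad.
Only numpy, scipy, OpenCV 4.12 (cv2) and the standard library are available. Lean on these libraries where they do the work, as an engineer would, in place of code of your own. Each camera call takes 0.05 s, during which the arm holds its last target. There are 200 camera calls.

## Task

Put the stone specimen block flat between the pins of the sliding carrier, then lay the cover frame flat on top of it between the same pins. Then take the carrier by its upright grip and slide it, flat on the microscope's base, between the guides and under the objective until it is fully home against the stop; let go and leave it there. Do not bump the objective, and leave the vials and the glass dish alone.

Things in the scene. Friction and masses are not known exactly. Their poses are not given: they have to be found in the camera images.
- stage: Microscope stand, fixed. Grey base plate 160 mm (x) by 600 mm (y from -280 to +320 mm), 12 mm thick; origin on its underside at table height, z up. The carrier slides to its +y along x = 0. A steel column (42 mm diameter, 370 mm tall) at y = 265 mm bears a white head over the channel: 84 mm in x, y from 65 to 165 mm, 170 to 380 mm above the table
- mouth (a point): Where the channel begins, on the base plate's top face at stage y = -25 mm; axes as stage. From here to y = +175 mm two aluminium guides 14 mm tall stand with inner faces 92 mm apart; before it flared pieces of the same height open to about 105 mm, 35 mm nearer. A stop bar crosses the channel, its face 168 mm beyond this point
- objective: Black objective of the microscope, fixed to the stand, a round barrel of up to 76 mm diameter hanging over the channel; origin at the centre of its underside, 85 mm above the table (73 mm above the base plate), straight above home
- home (a point): Point on the top face of the base plate (12 mm above the table), under the middle of the objective; the carrier's nest is above it when the carrier rests against the stop. Axes as stage
- carrier: Loose steel carrier, 204 mm long, about 450 g, on the base plate before the guides. Wide plate: 86 mm in x, y -75 to +43 mm, 10 mm thick. A tongue 40 mm wide runs back to y = -161 mm with an upright black grip tab (12 mm in x, 40 mm in y, middle at y = -140 mm, top 70 mm above the underside). Origin on the underside below the nest's middle; +y points ahead, to the stop
- nest (a point): Middle of the nest, on the top face of the carrier's plate (10 mm above its underside); axes as carrier. Eight upright steel pins of 8 mm diameter and 37 mm height with conical tips, two on each side, at (+-37, +-22) and (+-22, +-37) mm, enclose a square of 66 mm; between the two pins of a side 36 mm are free for a finger
- grip (a point): Point in the carrier's grip tab to take it by, 55 mm above the carrier's underside, 140 mm behind the nest's middle; pinch the 12 mm thickness (along the carrier's x)
- specimen: Loose pale stone block, 60 by 60 mm, 25 mm high, about 230 g, lying on the table; origin at the centre of its underside
- cover: Loose aluminium cover frame, 60 by 60 mm, 16 mm thick, with a round 36 mm opening through its middle, about 120 g, lying on the table; origin at the centre of its underside. On the specimen in the nest its underside is 25 mm above nest
- vial_a: Bystander: blue-capped sample vial, 28 mm diameter, 75 mm tall, standing; origin at the centre of its underside
- vial_b: Bystander: another vial like vial_a
- dish: Bystander: shallow glass dish, 90 mm diameter, 16 mm high; origin at the centre of its underside
Not all that is in view belongs to the job. Leave any black look-alike of the cover alone.

How it is judged:
By the outcome, as a careful person would: the job done as asked, in the order asked, and still so for the second after the job is handed in, with the robot touching nothing.
It also fails if it takes over 72 s, if anything falls off the work surface, if the arm or the gripper's body presses on something with over 40 N, if the wrist force passes 120 N, or if a joint passes its speed limit or range.

## Working session

There is one attempt and no reset: what is moved stays moved. The work goes in short steps, Python scripts to look and compute and a tool call to move; the robot and the scene stay as the last step left them, time stands still between calls to the robot, and variables do not carry over. Pictures are saved under pics/ and viewed, at most 10 in all, crops included, and the job is handed in when it is done.

Besides the shell and the picture viewer there is one more tool, called after "Call:" by a JSON object that holds its "name" and its "arguments". jog_arm: Moves the arm, as the interface text tells. Its arguments: {"type":"object","properties":{"gripper":{"type":"array","items":{"type":"number"}},"slide":{"type":"array","items":{"type":"array","items":{"type":"number"}}},"rotation":{"type":"array","items":{"type":"array","items":{"type":"number"}}},"grip_force":{"type":"number"}},"required":["gripper","slide","rotation"]}

```bash
ls; mkdir -p pics; python3 - <<'E'
from plant import *
import cv2
for n in("scene","side"):
    im=get_image(n); cv2.imwrite(f"pics/{n}0.png",im[:,:,::-1]); p=camera_params(n); print(n,p)
s=get_state();print(s)
im=get_image("wrist"); cv2.imwrite("pics/wrist0.png",im[:,:,::-1]);print(camera_params("wrist"))
E
```

```text
pics
scene {'intrinsics': array([[493.56892113,   0.        , 312.58084205],
       [  0.        , 493.56892113, 238.61524102],
       [  0.        ,   0.        ,   1.        ]]), 'origin': array([1.22950743, 0.40901034, 0.6669399 ]), 'attitude': array([[-0.61847224, -0.45836173,  0.63827628],
       [ 0.78552188, -0.38248985,  0.48647394],
       [ 0.02115316,  0.80225061,  0.59661252]])}
side {'intrinsics': array([[507.10131202,   0.        , 322.40583488],
       [  0.        , 507.10131202, 237.38007089],
       [  0.        ,   0.        ,   1.        ]]), 'origin': array([ 0.11129501, -0.82679411,  0.8124371 ]), 'attitude': array([[ 0.84645726,  0.3319433 , -0.4163217 ],
       [-0.53241838,  0.53703639, -0.65431077],
       [ 0.00638583,  0.77550343,  0.63131106]])}
{'time_s': 0.1, 'joints': array([ 1.14967279e+00,  3.79366583e-01,  1.73470999e+00,  8.56929627e-08,
        1.02844692e+00, -3.33215028e-02]), 'dq': array([-0.00183672, -0.00052008, -0.0007081 ,  0.0013038 ,  0.00269914,
       -0.00023892]), 'tau': array([ 1.38133644e-03, -7.65051627e+01, -4.35292411e+01,  6.528
[... 303 characters left out ...]
 'force': array([ 0.13691689, -0.99287673,  0.39028179]), 'ft_torque': array([0.04824304, 0.00978684, 0.01161756]), 'gripper_force': 0.0, 'opening': 1.0026480853776394}
{'intrinsics': array([[381.19073593,   0.        , 317.63220356],
       [  0.        , 381.19073593, 239.71749094],
       [  0.        ,   0.        ,   1.        ]]), 'tool_from_camera': array([[ 1.09898906e-03,  9.64652526e-01,  2.63522859e-01,
         7.48979444e-02],
       [ 9.99998775e-01, -1.35394221e-03,  7.85875109e-04,
        -3.07071381e-04],
       [ 1.11489113e-03,  2.63521672e-01, -9.64652832e-01,
        -1.60321272e-01],
       [ 0.00000000e+00,  0.00000000e+00,  0.00000000e+00,
         1.00000000e+00]])}
```

View pics/scene0.png

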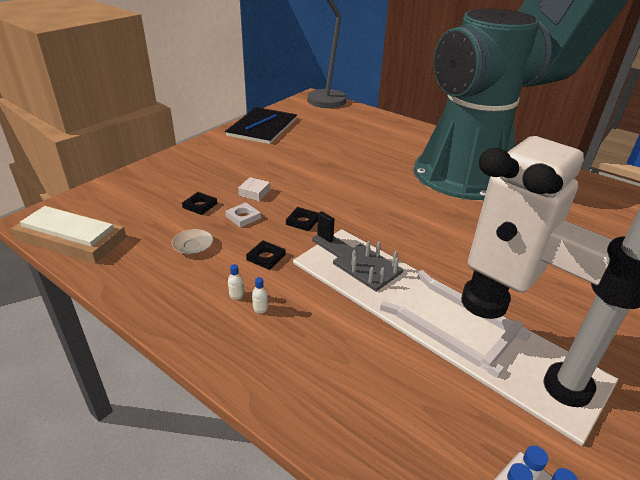

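View pics/side0.png

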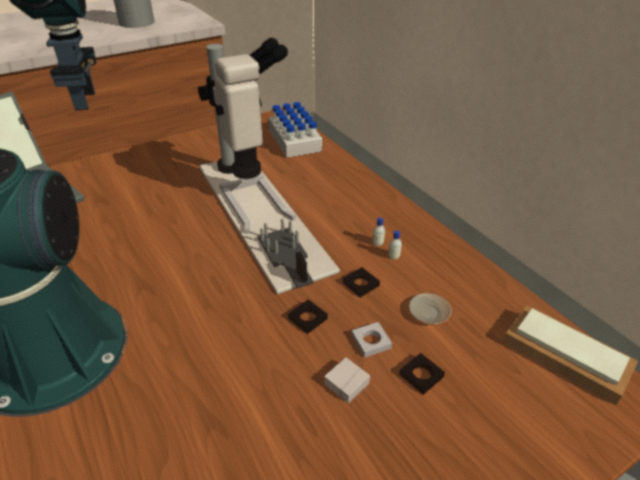

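Scene picture: pale stone block at (254,188), bright aluminium cover at (243,214). The black look-alikes are at (199,203), (303,218) and (266,255). The carrier is at (368,265) with its grip at (326,226), and the objective is at (486,297). In the side view, the block is at (347,379) and the cover at (372,340).
Candidates for the cover: the bright frame at (243,214) and the three black frames. I choose the bright one. Candidates for the specimen: the block at (254,188) and the pale slab on wood at (65,225). I choose the 60 mm block.

```bash
cat > h.py <<'E'
from plant import *
import numpy as np, cv2
from scipy.spatial.transform import Rotation as Rn
def cam(n,s=None):
    p=camera_params(n);K=p['intrinsics']
    if n!='wrist': return K,p['origin'],p['attitude']
    T=p['tool_from_camera'];R=s['eef_rot']
    return K,s['position']+R@T[:3,3],R@T[:3,:3]
def cast(c,uv,z):
    K,o,A=c;uv=np.atleast_2d(np.array(uv,float))
    d=np.c_[(uv[:,0]-K[0,2])/K[0,0],-(uv[:,1]-K[1,2])/K[1,1],-np.ones(len(uv))]@A.T
    return o+d*((z-o[2])/d[:,2])[:,None]
def proj(c,P):
    K,o,A=c;q=(np.atleast_2d(P)-o)@A
    return np.c_[K[0,2]+K[0,0]*q[:,0]/-q[:,2],K[1,2]-K[1,1]*q[:,1]/-q[:,2]]
def grab(name=None):
    s=get_state();im=get_image('wrist')[:,:,::-1].copy()
    if name: cv2.imwrite(f'pics/{name}.png',im)
    return s,im
def togo(s,target,yaw_y=None):
    """tool-frame shift mm to world target; yaw_y: world angle wanted for the tool y line (deg)"""
    print('shift mm',np.round(s['eef_rot'].T@(np.array(target)-s['position'])*1e3,1))
    if yaw_y is not None:
        y=s['eef_rot'][:,1];a=np.degrees(np.arctan2(y[1],y[0]))
        d=(yaw_y-a+90)%180-90;print('turn about world z',round(d,1),'=> about tool z',round(-d,1),' j6',s['joints'][5])
E
python3 - <<'E'
from h import *
a=cam('scene');b=cam('side')
for nm,u,v,z in [('spec',(254,184),(348,373),.025),('cover',(243,211),(372,336),.016)]:
    print(nm,cast(a,u,z).round(3),cast(b,v,z).round(3))
print('grip top',cast(a,(326,214),.082).round(3))
print('carrier nest',cast(a,(368,265),.022).round(3),cast(b,(283,245),.03).round(3))
print('base corners',cast(a,[(293,265),(338,233),(616,381),(583,444)],.012).round(3),cast(b,[(279,292),(340,271),(201,164)],.012).round(3))
print('objective',cast(a,(486,310),.085).round(3))
for n,u in [('dish',(192,243)),('va',(236,300)),('vb',(261,313)),('b1',(199,203)),('b2',(303,218)),('b3',(266,255))]:print(n,cast(a,u,0.0).round(3))
E
```

```text
spec [[ 0.455 -0.373  0.025]] [[ 0.459 -0.372  0.025]]
cover [[ 0.553 -0.317  0.016]] [[ 0.554 -0.319  0.016]]
grip top [[ 0.516 -0.1    0.082]]
carrier nest [[0.538 0.027 0.022]] [[0.531 0.009 0.03 ]]
base corners [[ 0.627 -0.1    0.012]
 [ 0.475 -0.094  0.012]
 [ 0.517  0.495  0.012]
 [ 0.669  0.482  0.012]] [[ 0.456 -0.108  0.012]
 [ 0.608 -0.123  0.012]
 [ 0.514  0.495  0.012]]
objective [[0.578 0.281 0.085]]
dish [[ 0.7  -0.33  0.  ]]
va [[ 0.767 -0.126  0.   ]]
vb [[ 0.762 -0.064  0.   ]]
b1 [[ 0.58  -0.443  0.   ]]
b2 [[ 0.466 -0.204  0.   ]]
b3 [[ 0.627 -0.175  0.   ]]
```

```bash
python3 - <<'E'
import cv2
im=cv2.imread('pics/scene0.png')[165:285,170:290];cv2.imwrite('pics/crop1.png',cv2.resize(im,None,fx=4,fy=4,interpolation=2))
E
```

```text
(no output)
```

View pics/crop1.png

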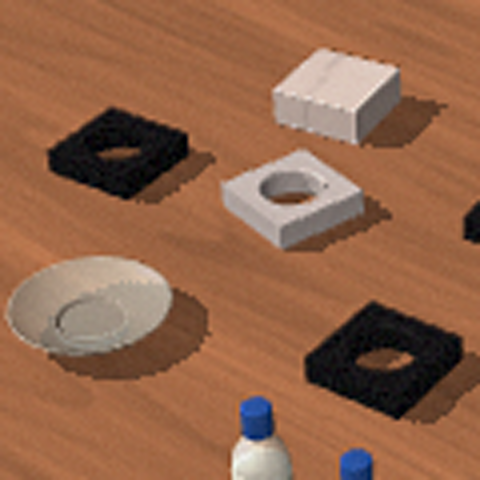

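The crop shows the pale stone block (solid, with a vein) and the silver frame with its hole. The other frames are black, so the choice stands. I'll lift, swing past the inside of the head and hover over both parts.

Call:
{"name": "jog_arm", "arguments": {"gripper": [1,1,1,1,1,1,1,1], "slide": [[0,0,-28],[0,0,-28],[0,0,-28],[0,0,-28],[0,0,-28],[0,0,-28],[0,0,-28],[0,0,-28]], "rotation": [[0,0,10.5],[0,0,10.5],[0,0,10.5],[0,0,10.5],[0,0,10.5],[0,0,10.5],[0,0,10.5],[0,0,10.5]]}}

```text
time_s: 1.15
position: [0.2646, 0.6479, 0.4496]
eef_rot: [[0.285, 0.958, -0.0], [0.958, -0.285, -0.0], [-0.0, -0.0, -1.0]]
force: [0.0, -0.0, 0.1]
opening: 0.998
gripper_force: 0.0
```

Call:
{"name": "jog_arm", "arguments": {"gripper": [1,1,1,1,1,1,1], "slide": [[-45,33,0],[-45,33,0],[-45,33,0],[-45,33,0],[-45,33,0],[-45,33,0],[-45,33,0]], "rotation": [[0,0,0],[0,0,0],[0,0,0],[0,0,0],[0,0,0],[0,0,0],[0,0,0]]}}

```text
time_s: 2.02
position: [0.3987, 0.2793, 0.4489]
eef_rot: [[0.279, 0.96, 0.0], [0.96, -0.279, 0.0], [0.0, 0.0, -1.0]]
force: [1.3, 1.0, -0.4]
opening: 1.002
gripper_force: 0.0
```

Call:
{"name": "jog_arm", "arguments": {"gripper": [1,1,1,1,1,1,1,1], "slide": [[-50,24,0],[-50,24,0],[-50,24,0],[-50,24,0],[-50,24,0],[-50,24,0],[-50,24,0],[-50,24,20]], "rotation": [[0,0,0],[0,0,0],[0,0,0],[0,0,0],[0,0,0],[0,0,0],[0,0,0],[0,0,0]]}}

```text
time_s: 3.02
position: [0.4716, -0.1588, 0.43]
eef_rot: [[0.28, 0.96, 0.003], [0.96, -0.28, -0.001], [-0.0, 0.003, -1.0]]
force: [1.0, 0.1, -0.1]
opening: 0.997
gripper_force: 0.0
```

Call:
{"name": "jog_arm", "arguments": {"gripper": [1,1,1,1,1], "slide": [[-50,24,30],[-50,24,40],[-49,22,50],[0,0,40],[0,0,0]], "rotation": [[0,0,0],[0,0,0],[0,0,0],[0,0,0],[0,0,0]]}}

```text
time_s: 3.65
position: [0.4933, -0.3056, 0.2772]
eef_rot: [[0.28, 0.96, -0.005], [0.96, -0.28, 0.003], [0.002, -0.005, -1.0]]
force: [0.5, 0.1, 0.6]
opening: 0.998
gripper_force: 0.0
```

```bash
cat > q.py <<'E'
from h import *
def quads(s,im,zs,near,save):
    """bright grey/pale quads near projected points -> centre, yaw"""
    hsv=cv2.cvtColor(im,cv2.COLOR_BGR2HSV);m=((hsv[:,:,1]<75)&(hsv[:,:,2]>120)).astype(np.uint8)*255
    m=cv2.morphologyEx(m,cv2.MORPH_CLOSE,np.ones((3,3)))
    c=cam('wrist',s);cs,_=cv2.findContours(m,cv2.RETR_EXTERNAL,cv2.CHAIN_APPROX_NONE)
    for P,z in zip(near,zs):
        u=proj(c,[*P,z])[0];best=min((k for k in cs if cv2.contourArea(k)>400),key=lambda k:np.hypot(*(k[:,0].mean(0)-u)))
        w=cast(c,best[:,0],z)[:,:2]*1e3
        r=cv2.minAreaRect(w.astype(np.float32));cv2.drawContours(save,[best],-1,(0,0,255),1)
        print('px',best[:,0].mean(0).round(1),'world rect mm',np.round(r[0],1),np.round(r[1],1),'yaw',round(r[2],1))
E
python3 - <<'E'
from q import *
s,im=grab('w1');print(s['position'],s['joints'].round(2));v=im.copy()
quads(s,im,[.025,.016],[(.457,-.373),(.553,-.318)],v);cv2.imwrite('pics/w1v.png',v)
E
```

```text
[ 0.49328385 -0.3055653   0.2772213 ] [-0.59  0.13  1.94  0.    1.07 -0.31]
px [304.9 269.4] world rect mm [ 455.8 -372.9] [62.7 63. ] yaw 15.2
px [373.9 198.7] world rect mm [ 552.7 -317.2] [61.7 61.2] yaw 80.1
```

View pics/w1v.png

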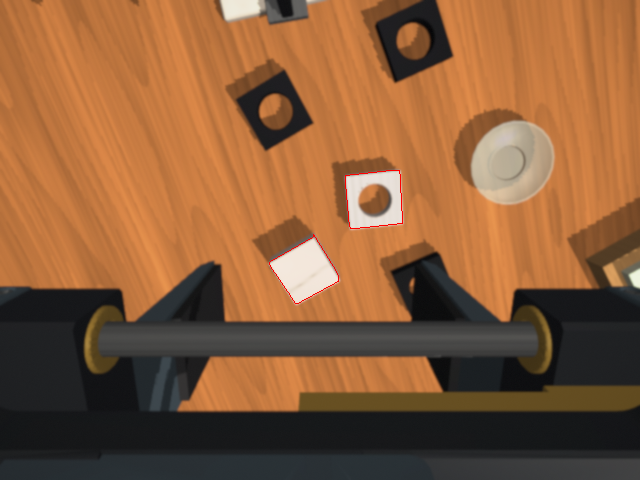

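The wrist view shows the block at (305,269) and the cover at (374,199), both outlined cleanly. I'll hover lower over the block with the fingers aligned to its 15° yaw.

```bash
python3 - <<'E'
from h import *
togo(get_state(),[.4558,-.3729,.12],15.2)
E
```

```text
shift mm [-75.2 -18.  159.7]
turn about world z 31.4 => about tool z -31.4  j6 -0.3110257753785699
```

Call:
{"name": "jog_arm", "arguments": {"gripper": [1,1,1,1,1,1], "slide": [[-38,-9,20],[-37,-9,20],[0,0,40],[0,0,40],[0,0,40],[0,0,0]], "rotation": [[0,0,0],[0,0,0],[0,0,-10.5],[0,0,-10.5],[0,0,-10.4],[0,0,0]]}}

```text
time_s: 4.45
position: [0.4565, -0.3725, 0.1199]
eef_rot: [[-0.261, 0.965, -0.001], [0.965, 0.261, 0.001], [0.002, -0.001, -1.0]]
force: [0.1, 0.4, 0.4]
opening: 1.001
gripper_force: 0.0
```

```bash
python3 - <<'E'
from q import *
s,im=grab('w2');print(s['position'],s['joints'].round(2));v=im.copy()
quads(s,im,[.025],[(.457,-.373)],v);cv2.imwrite('pics/w2v.png',v)
togo(s,[.4558,-.3729,.014],15.2)
E
```

```text
[ 0.45652928 -0.37251547  0.11992889] [-0.72  0.36  2.    0.    0.79 -0.99]
px [316.  245.1] world rect mm [ 454.5 -373.2] [59.9 61.9] yaw 14.3
shift mm [ -0.4  -0.7 105.9]
turn about world z 0.0 => about tool z -0.0  j6 -0.9885622735646747
```

View pics/w2v.png

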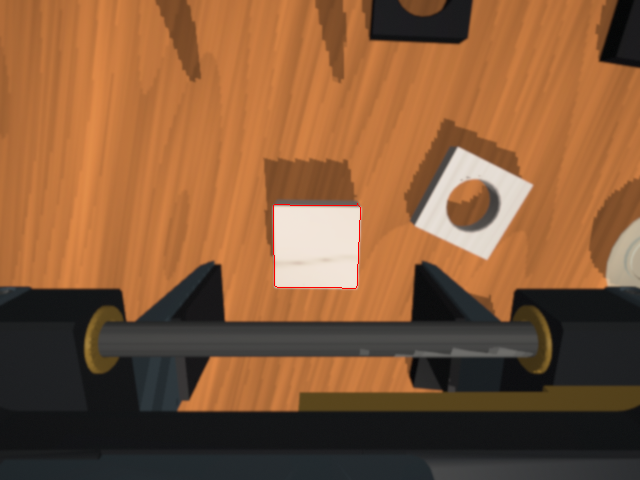

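The block fills (273..360, 205..288), aligned and centred to 2 mm. I'll descend and grip.

Call:
{"name": "jog_arm", "arguments": {"gripper": [1,1,1,1,1,0.4,0.4,0.4], "slide": [[0,-2,35],[0,0,35],[0,0,25],[0,0,11],[0,0,0],[0,0,0],[0,0,0],[0,0,0]], "rotation": [[0,0,-0.9],[0,0,0],[0,0,0],[0,0,0],[0,0,0],[0,0,0],[0,0,0],[0,0,0]], "grip_force": 25}}

```text
time_s: 5.5
position: [0.4549, -0.3739, 0.0146]
eef_rot: [[-0.277, 0.961, 0.001], [0.961, 0.277, -0.001], [-0.001, 0.0, -1.0]]
force: [0.4, -0.7, -0.2]
opening: 0.707
gripper_force: 0.0
```

Call:
{"name": "jog_arm", "arguments": {"gripper": [0.4,0.4], "slide": [[0,0,0],[0,0,0]], "rotation": [[0,0,0],[0,0,0]]}}

```text
time_s: 5.75
position: [0.4548, -0.3739, 0.0145]
eef_rot: [[-0.277, 0.961, 0.0], [0.961, 0.277, -0.0], [-0.0, 0.0, -1.0]]
force: [-1.0, 1.4, 6.9]
opening: 0.66
gripper_force: 24.8
```

Call:
{"name": "jog_arm", "arguments": {"gripper": [0.4,0.4,0.4,0.4,0.4,0.4,0.4,0.4], "slide": [[0,0,-40],[0,0,-50],[48,27,-50],[48,27,-45],[48,27,0],[49,27,0],[49,27,0],[49,27,0]], "rotation": [[0,0,0],[0,0,0],[0,0,0],[0,0,0],[0,0,0],[0,0,0],[0,0,0],[0,0,0]]}}

```text
time_s: 6.75
position: [0.5261, -0.0625, 0.1856]
eef_rot: [[-0.277, 0.961, -0.0], [0.961, 0.277, -0.0], [0.0, -0.0, -1.0]]
force: [0.1, -0.7, -1.9]
opening: 0.661
gripper_force: 24.8
```

Call:
{"name": "jog_arm", "arguments": {"gripper": [0.4,0.4,0.4,0.4], "slide": [[0,0,0],[0,0,0],[0,0,0],[0,0,0]], "rotation": [[0,0,10.5],[0,0,10.5],[0,0,0],[0,0,0]]}}

```text
time_s: 7.25
position: [0.526, -0.0644, 0.1855]
eef_rot: [[0.082, 0.997, -0.0], [0.997, -0.082, 0.0], [-0.0, -0.0, -1.0]]
force: [-0.2, -0.1, -1.5]
opening: 0.662
gripper_force: 24.8
```

```bash
python3 - <<'E'
from h import *
s,im=grab('w3');print(s['position'],s['joints'].round(2),s['opening'],s['gripper_force'])
E
```

```text
[ 0.52599175 -0.06441883  0.18550659] [-0.17  0.17  2.1  -0.    0.88 -0.08] 0.6618516535713318 24.792218506336212
```

View pics/w3.png

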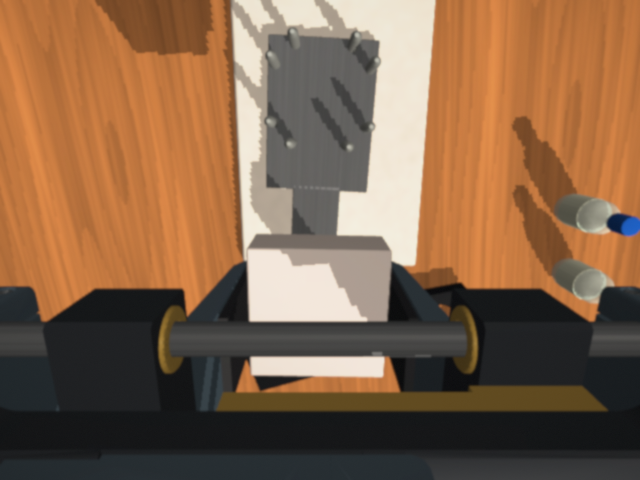

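The wrist view shows the carrier plate spanning (268..379, 37..190), with its eight pins and the tongue below. The block is held square in the fingers.

```bash
cat > c.py <<'E'
from h import *
def carrier(s,im):
    c=cam('wrist',s);hsv=cv2.cvtColor(im,cv2.COLOR_BGR2HSV);m=((hsv[:,:,2]<110)&(hsv[:,:,1]<70)).astype(np.uint8)*255
    m[232:]=0;m=cv2.morphologyEx(m,cv2.MORPH_CLOSE,np.ones((9,9)));m=cv2.morphologyEx(m,cv2.MORPH_OPEN,np.ones((61,61)))
    k=max(cv2.findContours(m,0,1)[0],key=cv2.contourArea)
    w=cast(c,k[:,0],.022)[:,:2]*1e3;r=cv2.minAreaRect(w.astype(np.float32))
    b=cv2.boxPoints(r);L=[(np.linalg.norm(b[i]-b[i-1]),b[i]-b[i-1]) for i in (1,2)]
    d=max(L,key=lambda t:t[0])[1];d=d/np.linalg.norm(d);d=d*np.sign(d[1]);ctr=np.array(r[0]);nest=ctr+16*d
    print('plate',np.round(r[0],1),np.round(r[1],1),'ydir yaw',np.degrees(np.arctan2(d[1],d[0])).round(2),'nest',nest.round(1))
    # pins: midpoint tips estimates
    X=np.array([d[1],-d[0]])
    P=[np.r_[nest+a*X+b2*d,59]/1e3 for a,b2 in [(37,22),(37,-22),(-37,22),(-37,-22),(22,37),(22,-37),(-22,37),(-22,-37)]]
    print('pin tips expected px',proj(c,P).round(0).tolist());return nest,d,k
E
python3 - <<'E'
from c import *
im=cv2.imread('pics/w3.png');s=get_state();n,d,k=carrier(s,im)
print('block centre in tool: check quad')
v=im[0:240,200:440].copy();cv2.drawContours(v,[k-[200,0]],-1,(0,0,255),1)
c=cam('wrist',s);X=np.array([d[1],-d[0]])
for a,b in [(37,22),(37,-22),(-37,22),(-37,-22),(22,37),(22,-37),(-22,37),(-22,-37)]:
    q=[proj(c,np.r_[n+a*X+b*d,z]/1e3)[0] for z in (22,59)]
    for p,col in zip(q,[(0,255,0),(255,255,0)]): cv2.circle(v,tuple(int(t) for t in (p-[200,0]).round()),1,col,-1)
cv2.imwrite('pics/c3.png',cv2.resize(v,None,fx=2.5,fy=2.5,interpolation=cv2.INTER_NEAREST))
E
```

```text
plate [534.   23.1] [117.2  83.6] ydir yaw 83.35 nest [535.9  39. ]
pin tips expected px [[375.0, 59.0], [371.0, 126.0], [268.0, 55.0], [268.0, 122.0], [355.0, 35.0], [349.0, 147.0], [290.0, 32.0], [289.0, 144.0]]
block centre in tool: check quad
```

View pics/c3.png

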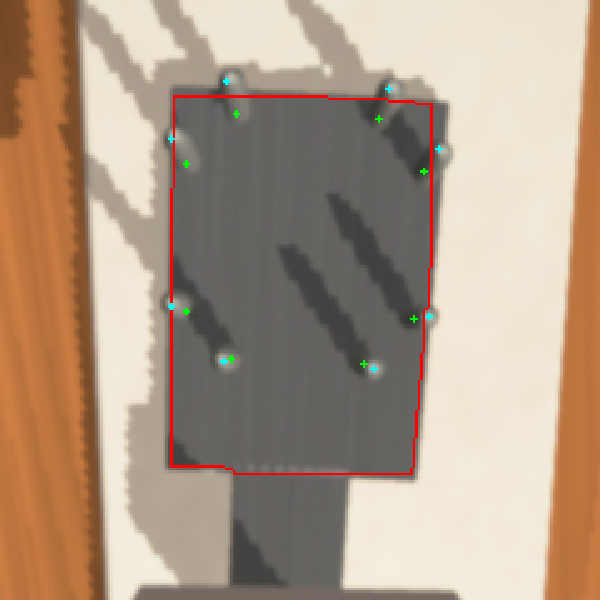

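The crop shows predicted pin tips on the actual tips to about 1 px. The right-hand ones sit about 1 px further right. I'll fit the nest to the tips, and check where the block sits relative to the tool.

```bash
python3 - <<'E'
from c import *
s=get_state();c=cam('wrist',s)
obs=np.array([(443,152),(429,317),(174,139),(172,305),(390,87),(374,368),(231,79),(227,360)])/2.5-.3+[200,0]
m=np.array([(37,22),(37,-22),(-37,22),(-37,-22),(22,37),(22,-37),(-22,37),(-22,-37)],float)
for z in(.056,.058):
    w=cast(c,obs,z)[:,:2]*1e3
    A,B=m-m.mean(0),w-w.mean(0);th=np.arctan2((A[:,0]*B[:,1]-A[:,1]*B[:,0]).sum(),(A*B).sum())
    R=np.array([[np.cos(th),-np.sin(th)],[np.sin(th),np.cos(th)]]);print(z,'nest',w.mean(0).round(1),'yaw',np.degrees(th).round(2),'res',(B-A@R.T).round(1).tolist())
# plate edges by hand from crop corners
cor=np.array([(172,86),(447,102),(415,478),(168,466)])/2.5+[200,0]
q=cast(c,cor,.022)[:,:2]*1e3;print('plate ctr',q.mean(0).round(1),'side dirs',[np.degrees(np.arctan2(*(q[i]-q[j])[::-1])).round(2) for i,j in((1,2),(0,3))],'nest',(q.mean(0)+16*np.array([.107,.994])).round(1))
# block far top edge px (248,236)-(390,238): top face z = block top
im=cv2.imread('pics/w3.png');hsv=cv2.cvtColor(im,cv2.COLOR_BGR2HSV)
row=hsv[300,225:410];ok=np.where((row[:,1]<75)&(row[:,2]>120))[0]+225;print('block row300',ok.min(),ok.max())
T=camera_params('wrist')['tool_from_camera'];K=c[0]
print('pos',s['position'].round(4),'y angle',np.degrees(np.arctan2(s['eef_rot'][1,1],s['eef_rot'][0,1])))
for zt in (.0145-.025,):  # tool z of the block top (TCP at .0145 above table, z down)
  for u in ((ok.min(),300),(ok.max(),300),(319,248),(319,375)):
    d=T[:3,:3]@np.array([(u[0]-K[0,2])/K[0,0],-(u[1]-K[1,2])/K[1,1],-1]);p=T[:3,3]+d*(zt-T[2,3])/d[2];print(u,'tool xy mm',(p*1e3).round(1))
E
```

```text
0.056 nest [536.7  39.2] yaw -7.09 res [[0.6, -0.2], [0.2, -0.4], [-0.5, 0.1], [-0.7, -0.1], [-0.2, 0.6], [0.0, -0.5], [0.1, 0.7], [0.6, -0.1]]
0.058 nest [536.6  39. ] yaw -7.09 res [[0.3, -0.4], [-0.1, -0.2], [-0.3, -0.1], [-0.5, -0.0], [-0.4, 0.4], [-0.1, -0.2], [0.2, 0.5], [0.8, 0.1]]
plate ctr [534.5  23.5] side dirs [np.float64(82.39), np.float64(82.71)] nest [536.2  39.4]
block row300 248 387
pos [ 0.526  -0.0644  0.1855] y angle -4.736644311625494
(np.int64(248), 300) tool xy mm [  6.5 -30.2 -10.5]
(np.int64(387), 300) tool xy mm [  6.5  29.  -10.5]
(319, 248) tool xy mm [ 29.6  -0.  -10.5]
(319, 375) tool xy mm [-30.2   0.1 -10.5]
```

```bash
python3 - <<'E'
from h import *
togo(get_state(),[.5365,.0391,.095],-7.1)
E
```

```text
shift mm [104.1   1.9  90.5]
turn about world z -2.4 => about tool z 2.4  j6 -0.08320277734358286
```

Call:
{"name": "jog_arm", "arguments": {"gripper": [0.4,0.4,0.4,0.4,0.4,0.4], "slide": [[52,1,0],[52,1,0],[0,0,45],[0,0,45],[0,0,0],[0,0,0]], "rotation": [[0,0,0],[0,0,2.4],[0,0,0],[0,0,0],[0,0,0],[0,0,0]]}}

```text
time_s: 8.05
position: [0.5378, 0.039, 0.097]
eef_rot: [[0.127, 0.992, 0.001], [0.992, -0.127, 0.0], [0.0, 0.001, -1.0]]
force: [-0.1, 0.6, -1.2]
opening: 0.66
gripper_force: 24.8
```

```bash
python3 - <<'E'
from c import *
s,im=grab('w4');c=cam('wrist',s);togo(s,[.5365,.0391,.0375],-7.1)
th=np.radians(-7.1);R=np.array([[np.cos(th),-np.sin(th)],[np.sin(th),np.cos(th)]])
v=im[100:400,160:480].copy()
for a in [(37,22),(37,-22),(-37,22),(-37,-22),(22,37),(22,-37),(-22,37),(-22,-37)]:
    for z,col in((22,(0,255,0)),(58,(255,255,0))):
        p=proj(c,np.r_[np.array([536.5,39.1])+R@a,z]/1e3)[0];cv2.circle(v,tuple(int(t) for t in (p-[160,100]).round()),1,col,-1)
cv2.imwrite('pics/c4.png',cv2.resize(v,None,fx=2,fy=2,interpolation=cv2.INTER_NEAREST))
E
```

```text
shift mm [-0.1 -1.4 59.4]
turn about world z 0.2 => about tool z -0.2  j6 0.15623107886528823
```

View pics/c4.png

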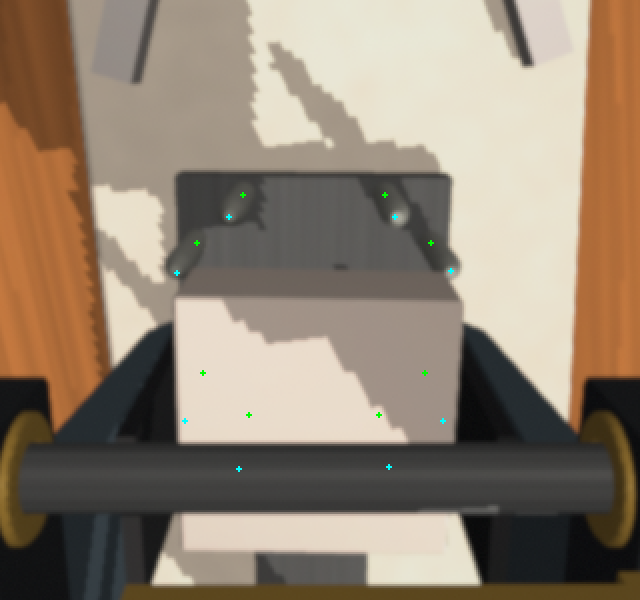

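The pin tips match the prediction to about 0.5 mm, so I'll correct the remaining 1.4 mm and insert.

Call:
{"name": "jog_arm", "arguments": {"gripper": [0.4,0.4,0.4,0.4,0.4,0.4], "slide": [[0,-1.4,10],[0,0,10],[0,0,10],[0,0,10],[0,0,10],[0,0,8]], "rotation": [[0,0,-0.2],[0,0,0],[0,0,0],[0,0,0],[0,0,0],[0,0,0]]}}

```text
time_s: 8.85
position: [0.5359, 0.0396, 0.037]
eef_rot: [[0.124, 0.992, 0.0], [0.992, -0.124, 0.0], [0.0, 0.0, -1.0]]
force: [0.5, 5.4, 2.9]
opening: 0.656
gripper_force: 27.5
```

Call:
{"name": "jog_arm", "arguments": {"gripper": [0.8,0.8,0.8,0.8], "slide": [[0,0,0],[0,0,0],[0,0,0],[0,0,0]], "rotation": [[0,0,0],[0,0,0],[0,0,0],[0,0,0]]}}

```text
time_s: 9.35
position: [0.5357, 0.0393, 0.0377]
eef_rot: [[0.124, 0.992, 0.0], [0.992, -0.124, -0.0], [-0.0, 0.0, -1.0]]
force: [0.4, -0.2, -0.2]
opening: 0.798
gripper_force: 0.0
```

Call:
{"name": "jog_arm", "arguments": {"gripper": [0.8,0.8,0.8,0.8,1,1,1,1], "slide": [[0,0,-15],[0,0,-20],[0,0,-30],[0,0,-45],[-50,0,-40],[-55,0,0],[0,0,0],[0,0,0]], "rotation": [[0,0,0],[0,0,0],[0,0,0],[0,0,0],[0,0,0],[0,0,0],[0,0,0],[0,0,0]]}}

```text
time_s: 10.35
position: [0.5228, -0.0636, 0.1876]
eef_rot: [[0.125, 0.992, 0.001], [0.992, -0.125, -0.0], [0.0, 0.001, -1.0]]
force: [0.5, 0.3, -0.3]
opening: 1.004
gripper_force: 0.0
```

```bash
python3 - <<'E'
from c import *
s,im=grab('w5');print(s['position'],s['force'])
cv2.imwrite('pics/c5.png',cv2.resize(im[0:280,160:480],None,fx=2,fy=2,interpolation=cv2.INTER_NEAREST))
E
```

```text
[ 0.52284298 -0.06357821  0.18758056] [ 0.5370031   0.250784   -0.25052153]
```

View pics/c5.png

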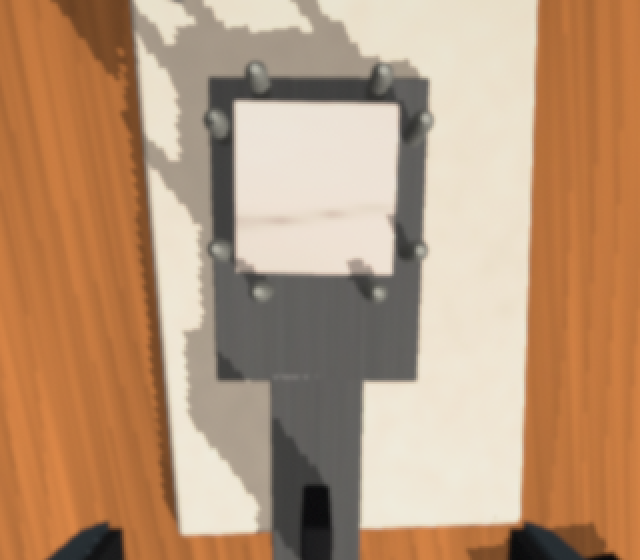

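The block lies flat and square inside all eight pins, with its top face at (233..398, 100..275) in the crop. I'll re-measure the carrier numerically and plan the hover over the cover.

```bash
cat > c2.py <<'E'
from h import *
def plate(s,im,vmax=265):
    c=cam('wrist',s);hsv=cv2.cvtColor(im,cv2.COLOR_BGR2HSV);m=((hsv[:,:,2]<110)&(hsv[:,:,1]<70)).astype(np.uint8)*255
    m[vmax:]=0
    k=max(cv2.findContours(m,0,1)[0],key=cv2.contourArea);m[:]=0;cv2.drawContours(m,[k],-1,255,-1)
    m=cv2.morphologyEx(m,cv2.MORPH_OPEN,np.ones((35,35)));ys,xs=np.where(m>0);y0,y1=ys.min(),ys.max()
    k=max(cv2.findContours(m,0,1)[0],key=cv2.contourArea)
    w=cast(c,k[:,0],.022)[:,:2]*1e3;ctr=np.array(cv2.minAreaRect(w.astype(np.float32))[0])
    th=np.radians(-7.1)
    for _ in range(3):
        X=np.array([np.cos(th),np.sin(th)]);Y=np.array([-X[1],X[0]]);q=(w-ctr)@np.c_[X,Y]
        R=np.polyfit(*q[(q[:,0]>35)&(abs(q[:,1])<50)].T[::-1],1);L=np.polyfit(*q[(q[:,0]<-35)&(abs(q[:,1])<50)].T[::-1],1)
        th+=-np.arctan((R[0]+L[0])/2)
    f=np.median(q[(q[:,1]>50)&(abs(q[:,0])<30)][:,1]);b=np.median(q[(q[:,1]<-50)&(abs(q[:,0])>25)&(abs(q[:,0])<38)][:,1])
    n=ctr+X*(R[1]+L[1])/2+Y*((f+b)/2+16)
    print('yaw',np.degrees(th).round(2),'edges L/R slopes',np.degrees([L[0],R[0]]).round(2),'size',(R[1]-L[1]).round(1),(f-b).round(1),'nest',n.round(1));return n,th
E
python3 - <<'E'
from c2 import *
s=get_state();im=cv2.imread('pics/w5.png')
n,th=plate(s,im)
hsv=cv2.cvtColor(im,cv2.COLOR_BGR2HSV);c=cam('wrist',s)
m=((hsv[:,:,1]<40)&(hsv[:,:,2]>195)).astype(np.uint8)[:,:]*255
# block: stone blob inside the plate
u=proj(c,[.5365,.0391,.047])[0].round().astype(int);ff=np.zeros((482,642),np.uint8)
cv2.floodFill(im.copy(),ff,tuple(int(t) for t in u),(0,0,255),(14,)*3,(14,)*3,cv2.FLOODFILL_FIXED_RANGE|4)
k=max(cv2.findContours(cv2.morphologyEx(ff[1:-1,1:-1]*255,cv2.MORPH_CLOSE,np.ones((7,7))),0,1)[0],key=cv2.contourArea)
r=cv2.minAreaRect((cast(c,k[:,0],.047)[:,:2]*1e3).astype(np.float32));print('block',np.round(r,1) if 0 else r)
togo(s,[.5527,-.3172,.12],-9.9)
E
```

```text
yaw -7.86 edges L/R slopes [-0.42  0.42] size 81.3 nan nest [nan nan]
block ((534.9444580078125, 39.2258186340332), (57.60734558105469, 57.96236038208008), 82.25189208984375)
shift mm [-248.4   61.    67.3]
turn about world z -2.8 => about tool z 2.8  j6 -0.040526953467449806
  return _methods._mean(a, axis=axis, dtype=dtype,
  ret = ret.dtype.type(ret / rcount)
```

```bash
python3 - <<'E'
from h import *
s=get_state();c=cam('wrist',s)
obs=np.array([(427,119),(420,250),(214,118),(216,248),(381,68),(379,293),(257,67),(261,292)])/2-.25+[160,0]
m=np.array([(37,22),(37,-22),(-37,22),(-37,-22),(22,37),(22,-37),(-22,37),(-22,-37)],float)
w=cast(c,obs,.057)[:,:2]*1e3;A,B=m-m.mean(0),w-w.mean(0);th=np.arctan2((A[:,0]*B[:,1]-A[:,1]*B[:,0]).sum(),(A*B).sum())
R=np.array([[np.cos(th),-np.sin(th)],[np.sin(th),np.cos(th)]]);print('nest',w.mean(0).round(1),'yaw',np.degrees(th).round(2),(B-A@R.T).round(1).tolist())
cor=np.array([(209,78),(429,79),(416,381),(218,381)])/2+[160,0];q=cast(c,cor,.022)[:,:2]*1e3;print('plate nest',(q.mean(0)+16*np.array([.12,.993])).round(1),[np.degrees(np.arctan2(*(q[i]-q[j])[::-1])).round(2) for i,j in((1,2),(0,3))])
cor=np.array([(234,100),(398,102),(393,275),(236,273)])/2+[160,0];q=cast(c,cor,.047)[:,:2]*1e3;print('block',q.mean(0).round(1),[np.degrees(np.arctan2(*(q[i]-q[j])[::-1])).round(2) for i,j in((1,2),(0,3))])
E
```

```text
nest [536.3  39.9] yaw -7.25 [[0.5, -0.4], [-0.2, -0.2], [0.0, -0.3], [-0.6, 0.3], [-0.9, 0.8], [0.2, -0.6], [0.5, 0.8], [0.5, -0.4]]
plate nest [535.9  39.1] [np.float64(82.5), np.float64(82.72)]
block [534.9  39. ] [np.float64(82.79), np.float64(82.07)]
```

Call:
{"name": "jog_arm", "arguments": {"gripper": [1,1,1,1,1,1,1,1], "slide": [[-50,12,0],[-50,12,0],[-50,12,0],[-49,12,20],[-49,13,30],[0,0,17],[0,0,0],[0,0,0]], "rotation": [[0,0,0],[0,0,0],[0,0,0],[0,0,0],[0,0,0],[0,0,2.8],[0,0,0],[0,0,0]]}}

```text
time_s: 11.4
position: [0.5532, -0.3164, 0.1204]
eef_rot: [[0.17, 0.985, 0.0], [0.985, -0.17, -0.0], [-0.0, 0.0, -1.0]]
force: [0.8, -0.3, -1.1]
opening: 0.999
gripper_force: 0.0
```

```bash
python3 - <<'E'
from q import *
s,im=grab('w6');print(s['position']);v=im.copy()
quads(s,im,[.016],[(.5527,-.3172)],v)
togo(s,[.5527,-.3172,.014],-9.9)
E
```

```text
[ 0.55322787 -0.31640113  0.1203918 ]
px [318.2 241.1] world rect mm [ 552.9 -316.7] [61.4 60.7] yaw 80.3
shift mm [ -0.9  -0.4 106.4]
turn about world z -0.1 => about tool z 0.1  j6 -0.38540711689169604
```

Call:
{"name": "jog_arm", "arguments": {"gripper": [1,1,1,1,1,0.4,0.4,0.4], "slide": [[-0.5,-0.3,35],[0,0,35],[0,0,25],[0,0,11],[0,0,0],[0,0,0],[0,0,0],[0,0,0]], "rotation": [[0,0,0],[0,0,0],[0,0,0],[0,0,0],[0,0,0],[0,0,0],[0,0,0],[0,0,0]]}}

```text
time_s: 12.45
position: [0.5525, -0.3179, 0.0142]
eef_rot: [[0.172, 0.985, 0.001], [0.985, -0.172, -0.0], [-0.0, 0.001, -1.0]]
force: [-0.4, -0.1, -0.0]
opening: 0.706
gripper_force: 0.0
```

Call:
{"name": "jog_arm", "arguments": {"gripper": [0.4,0.4,0.4,0.4,0.4,0.4], "slide": [[0,0,0],[0,0,0],[0,0,0],[0,0,-40],[0,0,-60],[0,0,-60]], "rotation": [[0,0,0],[0,0,0],[0,0,0],[0,0,0],[0,0,0],[0,0,0]]}}

```text
time_s: 13.2
position: [0.5518, -0.3175, 0.175]
eef_rot: [[0.172, 0.985, -0.001], [0.985, -0.172, 0.0], [0.0, -0.001, -1.0]]
force: [0.3, -0.4, -0.3]
opening: 0.657
gripper_force: 25.0
```

```bash
python3 - <<'E'
from q import *
s=get_state();print(s['position'],s['opening'],s['gripper_force'])
togo(s,[.5363,.0393,.175],-7.15)
E
```

```text
[ 0.55176959 -0.31751119  0.17504242] 0.6570271603541052 24.999754428863525
shift mm [ 3.488e+02 -7.670e+01  2.000e-01]
turn about world z 2.8 => about tool z -2.8  j6 -0.38558618752292956
```

Call:
{"name": "jog_arm", "arguments": {"gripper": [0.4,0.4,0.4,0.4,0.4,0.4,0.4,0.4], "slide": [[40,-8,0],[50,-11,0],[52,-12,0],[52,-12,0],[52,-12,0],[52,-11,0],[50,-11,0],[0,0,0]], "rotation": [[0,0,0],[0,0,0],[0,0,0],[0,0,0],[0,0,0],[0,0,0],[0,0,0],[0,0,-2.8]]}}

```text
time_s: 14.2
position: [0.5358, 0.041, 0.1736]
eef_rot: [[0.12, 0.993, -0.0], [0.993, -0.12, 0.0], [0.0, -0.0, -1.0]]
force: [0.0, -0.5, -1.2]
opening: 0.659
gripper_force: 25.0
```

Call:
{"name": "jog_arm", "arguments": {"gripper": [0.4,0.4,0.4], "slide": [[0,0,25],[0,0,25],[0,0,0]], "rotation": [[0,0,0],[0,0,0],[0,0,0]]}}

```text
time_s: 14.58
position: [0.535, 0.0383, 0.1222]
eef_rot: [[0.124, 0.992, -0.003], [0.992, -0.124, -0.0], [-0.001, -0.003, -1.0]]
force: [0.1, 0.0, -1.3]
opening: 0.657
gripper_force: 25.0
```

```bash
python3 - <<'E'
from q import *
s,im=grab('w7');print(s['position'],s['gripper_force'])
togo(s,[.5363,.0393,.0615],-7.15)
c=cam('wrist',s);T=camera_params('wrist')['tool_from_camera'];K=c[0]
hsv=cv2.cvtColor(im,cv2.COLOR_BGR2HSV)
# far edge of the held frame: brightness profile up the columns; sides along a row
for col in (290,300,310,325,335,345): 
    g=hsv[200:330,col,2].astype(int);d=np.diff(g);i=np.argsort(-abs(d))[:4];print(col,sorted([(int(200+j),int(d[j])) for j in i]))
zt=s['position'][2]*0+.0145-.016
def tool(u):
    d=T[:3,:3]@np.array([(u[0]-K[0,2])/K[0,0],-(u[1]-K[1,2])/K[1,1],-1]);return ((T[:3,3]+d*(zt-T[2,3])/d[2])*1e3).round(1)
for v in range(236,264,4):print(v,tool((318,v)))
E
```

```text
[0.5349959  0.0382749  0.12223216] 24.999613165855408
shift mm [ 1.2  1.4 60.7]
turn about world z -0.0 => about tool z 0.0  j6 0.1521512083855648
290 [(231, -42), (232, -50), (295, -51), (296, -37)]
300 [(207, 43), (231, -41), (232, -51), (295, -48)]
310 [(207, 44), (232, -51), (295, -48), (296, -46)]
325 [(207, 46), (232, -50), (295, -44), (296, -50)]
335 [(207, 42), (208, 43), (232, -50), (296, -50)]
345 [(208, 42), (231, -41), (232, -50), (275, 39)]
236 [32.3 -0.4 -1.5]
240 [30.5 -0.4 -1.5]
244 [28.7 -0.4 -1.5]
248 [26.9 -0.4 -1.5]
252 [25.1 -0.4 -1.5]
256 [23.3 -0.4 -1.5]
260 [21.4 -0.4 -1.5]
```

```bash
python3 - <<'E'
from q import *
im=cv2.imread('pics/w7.png');g=cv2.cvtColor(im,cv2.COLOR_BGR2GRAY);print(g[226:262,300:340:13].T.tolist())
T=camera_params('wrist')['tool_from_camera'];K=camera_params('wrist')['intrinsics'];Ti=np.linalg.inv(T)
for x in(29,30,31,32):
  for z in(14.5,-1.5):
    q=Ti@np.array([x/1e3,0,z/1e3,1]);print(x,z,(K[1,2]+K[1,1]*-q[1]/-q[2]).round(1))
E
```

```text
[[223, 223, 223, 223, 222, 209, 170, 124, 98, 92, 91, 92, 93, 95, 104, 122, 137, 150, 173, 199, 212, 215, 215, 215, 215, 215, 215, 215, 216, 215, 214, 215, 214, 215, 215, 214], [222, 222, 223, 222, 221, 208, 168, 123, 99, 94, 94, 94, 93, 95, 103, 122, 146, 171, 190, 201, 208, 210, 205, 187, 165, 156, 161, 172, 185, 196, 203, 208, 211, 212, 213, 212], [222, 222, 222, 223, 221, 208, 168, 123, 99, 94, 94, 94, 94, 95, 104, 122, 137, 142, 144, 144, 143, 143, 144, 144, 143, 143, 143, 143, 143, 143, 144, 143, 144, 143, 143, 143], [222, 222, 222, 222, 220, 208, 168, 124, 99, 95, 94, 94, 93, 94, 101, 118, 131, 137, 138, 138, 138, 138, 138, 138, 138, 138, 138, 137, 137, 137, 137, 138, 137, 137, 137, 138]]
29 14.5 234.1
29 -1.5 243.4
30 14.5 232.1
30 -1.5 241.2
31 14.5 230.0
31 -1.5 238.9
32 14.5 228.0
32 -1.5 236.7
```

Call:
{"name": "jog_arm", "arguments": {"gripper": [0.4,0.4,0.4,0.4], "slide": [[1,1,15],[0,0,15],[0,0,0],[0,0,0]], "rotation": [[0,0,0],[0,0,0],[0,0,0],[0,0,0]]}}

```text
time_s: 15.12
position: [0.5375, 0.0392, 0.0937]
eef_rot: [[0.124, 0.992, -0.0], [0.992, -0.124, -0.0], [-0.0, -0.0, -1.0]]
force: [0.9, 0.1, -1.1]
opening: 0.66
gripper_force: 25.0
```

```bash
python3 - <<'E'
from h import *
togo(get_state(),[.5363,.0393,.0615],-7.15)
E
```

```text
shift mm [-0.  -1.2 32.2]
turn about world z -0.0 => about tool z 0.0  j6 0.1537655006909549
```

Call:
{"name": "jog_arm", "arguments": {"gripper": [0.4,0.4,0.4,0.4,0.4], "slide": [[0,-1.2,8],[0,0,9],[0,0,8],[0,0,7],[0,0,0]], "rotation": [[0,0,0],[0,0,0],[0,0,0],[0,0,0],[0,0,0]]}}

```text
time_s: 15.75
position: [0.5361, 0.0393, 0.0611]
eef_rot: [[0.124, 0.992, -0.001], [0.992, -0.124, 0.0], [-0.0, -0.001, -1.0]]
force: [-0.1, 1.0, -1.0]
opening: 0.651
gripper_force: 25.2
```

Call:
{"name": "jog_arm", "arguments": {"gripper": [0.8,0.8,0.8,0.8,0.8,0.8,0.8,1], "slide": [[0,0,0],[0,0,0],[0,0,0],[0,0,0],[0,0,-15],[0,0,-30],[0,0,-50],[0,0,-50]], "rotation": [[0,0,0],[0,0,0],[0,0,0],[0,0,0],[0,0,0],[0,0,0],[0,0,0],[0,0,0]]}}

```text
time_s: 16.75
position: [0.536, 0.0393, 0.2091]
eef_rot: [[0.124, 0.992, 0.0], [0.992, -0.124, 0.0], [0.0, 0.0, -1.0]]
force: [-0.1, -0.1, -0.0]
opening: 0.883
gripper_force: 0.0
```

Call:
{"name": "jog_arm", "arguments": {"gripper": [1,1,1], "slide": [[-20,0,-40],[0,0,0],[0,0,0]], "rotation": [[0,0,0],[0,0,0],[0,0,0]]}}

```text
time_s: 17.12
position: [0.5334, 0.0195, 0.2466]
eef_rot: [[0.124, 0.992, 0.0], [0.992, -0.124, 0.0], [0.0, 0.0, -1.0]]
force: [-0.7, 1.3, -0.5]
opening: 1.002
gripper_force: 0.0
```

```bash
python3 - <<'E'
from h import *
s,im=grab('w8');np.save('w8s.npy',s,allow_pickle=True);print(s['position'],s['force'])
cv2.imwrite('pics/c8.png',cv2.resize(im[0:300,150:470],None,fx=2,fy=2,interpolation=cv2.INTER_NEAREST)[:600])
E
```

```text
[0.53338385 0.01954352 0.2466027 ] [-0.74283484  1.25928    -0.49216573]
```

View pics/c8.png

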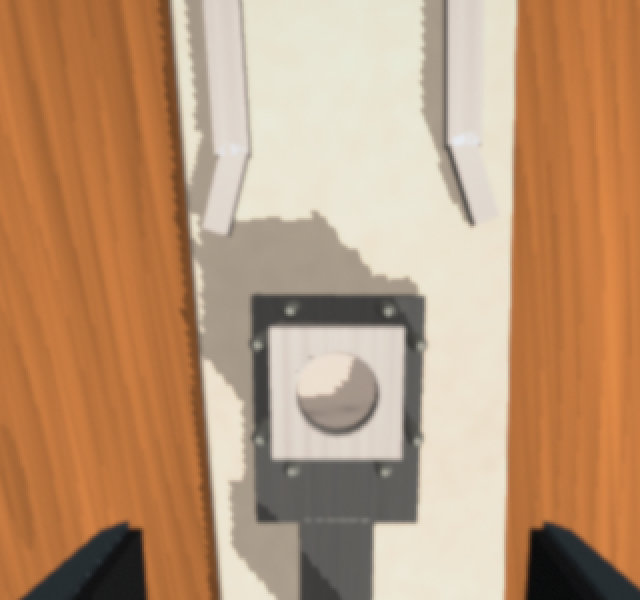

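The cover sits flat inside the pins, at (270..406, 325..460) in the crop. The guides' inner top edges run (242,0)→(248,150) on the left and (447,0)→(447,135) on the right, with the mouth bend at about y=147. I'll compute the channel axis.

```bash
python3 - <<'E'
from h import *
s=np.load('w8s.npy',allow_pickle=True).item();c=cam('wrist',s)
f=lambda pts,z:cast(c,np.array(pts,float)/2+[150,0],z)[:,:2]*1e3
ang=lambda q:np.degrees(np.arctan2(*(q[-1]-q[0])[::-1])).round(2)
im=cv2.imread('pics/w8.png').astype(int)
# subpixel edges: horizontal gradients along rows for inner guide edges & plate edges
def edge(rows,u0,u1,ch,sgn):
    out=[]
    for r in rows:
        g=im[r,u0:u1,ch];d=sgn*np.diff(g);j=int(np.argmax(d));out.append((u0+j+.5,r))
    return np.array(out,float)
rows=range(4,66,4)
for nm,e,z in [('Lguide in',edge(rows,266,278,0,1),.026),('Rguide in',edge(rows,369,378,0,-1),.026)]:
    print(nm,e[:,0].tolist());q=cast(c,e,z)[:,:2]*1e3;p=np.polyfit(q[:,1],q[:,0],1);print('yaw',-np.degrees(np.arctan(p[0])).round(2),'x at y=130,180',np.polyval(p,[130,180]).round(1))
rows=range(20,230,15)
rb=[(r,np.array([im[r,u,2]-im[r,u,0] for u in range(400,412)])) for r in rows]
e=np.array([(400+int(np.argmax(np.diff(k)))+.5,r) for r,k in rb]);q=cast(c,e,.012)[:,:2]*1e3;p=np.polyfit(q[:,1],q[:,0],1);print('R plate',e[:,0].tolist(),'yaw',-np.degrees(np.arctan(p[0])).round(2),'x at 130,180',np.polyval(p,[130,180]).round(1))
print('bends',f([(249,152),(448,140)],.026).round(1),'flare ends',f([(230,234),(473,224)],.026).round(1))
pins=f([(421,345),(418,440),(258,345),(260,440),(389,310),(386,471),(291,310),(292,471)],.057);print('nest',pins.mean(0).round(1))
cv=f([(270,326),(405,325),(403,460),(272,460)],.063);print('cover',cv.mean(0).round(1))
E
```

```text
Lguide in [271.5, 271.5, 271.5, 271.5, 272.5, 272.5, 272.5, 272.5, 273.5, 273.5, 273.5, 273.5, 274.5, 274.5, 274.5, 274.5]
yaw -5.12 x at y=130,180 [507.7 512.1]
Rguide in [370.5, 370.5, 370.5, 370.5, 370.5, 370.5, 370.5, 370.5, 370.5, 370.5, 370.5, 370.5, 370.5, 370.5, 370.5, 370.5]
yaw -4.97 x at y=130,180 [596.1 600.4]
R plate [407.5, 407.5, 407.5, 407.5, 406.5, 406.5, 405.5, 405.5, 405.5, 404.5, 404.5, 404.5, 404.5, 403.5] yaw -4.85 x at 130,180 [632.8 637. ]
bends [[508.6 150.6]
 [600.6 144.3]] flare ends [[494.1 115.9]
 [609.2 106.2]]
nest [536.9  38.7]
cover [536.1  39.2]
```

Call:
{"name": "jog_arm", "arguments": {"gripper": [1,0.6,0.6,0.6,0.6,0.6,0.6], "slide": [[-40,0,0],[-40,0,20],[-40,0,30],[0,0,30],[0,0,0],[0,0,0],[0,0,0]], "rotation": [[0,0,0],[0,0,0],[0,0,0],[0,10,0],[0,10,0],[0,5,0],[0,0,0]]}}

```text
time_s: 18.05
position: [0.518, -0.1, 0.165]
eef_rot: [[0.115, 0.992, 0.05], [0.899, -0.126, 0.42], [0.423, -0.003, -0.906]]
force: [0.7, 0.2, -0.1]
opening: 0.598
gripper_force: 0.0
```

```bash
python3 - <<'E'
from h import *
s,im=grab('w9');print(s['position'],s['joints'].round(2));
th=np.radians(-7.15);Y=np.array([-np.sin(th),np.cos(th),0]);X=np.array([np.cos(th),np.sin(th),0])
g=np.array([.5364,.0391,0])-.140*Y+[0,0,.067];print('grip',g)
togo(s,g+.008*s['eef_rot'][:,2],None);print(s['eef_rot'].round(3).tolist())
c=cam('wrist',s)
# tab top (z=.082): dark blob near its projection
u=proj(c,np.r_[g[:2],.082])[0];print('tab top expected px',u.round(1),proj(c,[g+.006*X+[0,0,.015],g-.006*X+[0,0,.015]]).round(1).tolist())
g_=cv2.cvtColor(im,cv2.COLOR_BGR2GRAY)
r=int(u[1]);a=max(0,int(u[0])-40);print(r,a,g_[min(r,479),a:a+80].tolist())
E
```

```text
[ 0.51802769 -0.09995873  0.16501615] [-0.43  0.26  2.08  0.5   1.   -0.62]
grip [ 0.51897456 -0.09981132  0.067     ]
shift mm [-41.2   1.2  96.9]
[[0.115, 0.992, 0.05], [0.899, -0.126, 0.42], [0.423, -0.003, -0.906]]
tab top expected px [320.5 303.7] [[329.4, 303.7], [311.5, 303.7]]
303 280 [241, 241, 241, 241, 241, 236, 224, 205, 188, 179, 176, 175, 175, 171, 153, 114, 81, 71, 73, 72, 71, 71, 70, 70, 70, 70, 70, 70, 69, 62, 44, 30, 30, 34, 34, 35, 36, 35, 36, 36, 35, 36, 36, 37, 38, 36, 41, 63, 89, 102, 104, 104, 104, 105, 104, 103, 103, 103, 103, 104, 105, 112, 143, 195, 229, 238, 240, 240, 240, 240, 240, 240, 240, 240, 240, 240, 240, 240, 240, 240]
```

Call:
{"name": "jog_arm", "arguments": {"gripper": [0.6,0.6,0.6,0.6,0.6,0,0,0], "slide": [[-41,0,0],[0,0,35],[0,0,35],[0,0,27],[0,0,0],[0,0,0],[0,0,0],[0,0,0]], "rotation": [[0,0,0],[0,0,0],[0,0,0],[0,0,0],[0,0,0],[0,0,0],[0,0,0],[0,0,0]], "grip_force": 30}}

```text
time_s: 19.1
position: [0.5198, -0.0963, 0.0622]
eef_rot: [[0.112, 0.992, 0.054], [0.9, -0.124, 0.419], [0.422, 0.001, -0.907]]
force: [0.6, 0.3, 1.0]
opening: 0.302
gripper_force: 0.0
```

Call:
{"name": "jog_arm", "arguments": {"gripper": [0,0,0,0,0], "slide": [[0,0,0],[0,0,0],[0,0,0],[0,0,0],[0,0,0]], "rotation": [[0,0,0],[0,0,0],[0,0,0],[0,0,0],[0,0,0]]}}

```text
time_s: 19.73
position: [0.5195, -0.096, 0.0616]
eef_rot: [[0.112, 0.992, 0.053], [0.899, -0.124, 0.419], [0.423, 0.0, -0.906]]
force: [-2.4, -1.4, 5.6]
opening: 0.131
gripper_force: 30.0
```

```bash
python3 - <<'E'
from h import *
s=get_state();R=s['eef_rot'];g=s['position']-.008*R[:,2];print(s['position'],'grasp',g,s['opening'],s['gripper_force'],s['force'],s['joints'].round(2))
y=R[:,1];print('tool y ang',np.degrees(np.arctan2(y[1],y[0])))
th=np.radians(-7.15);nest=g[:2]+.140*np.array([-np.sin(th),np.cos(th)]);print('nest by hand',nest)
# align: same nest y, x on axis, yaw -5
a=np.radians(-5.);D=np.array([-np.sin(a),np.cos(a)])
nt=np.array([.5523+.0875*(nest[1]-.130),nest[1]]);gt=nt-.140*D
print('grip target',gt,'world shift',(gt-g[:2])*1e3)
d=np.r_[gt-g[:2],0];print('tool shift to align',(R.T@d*1e3).round(1))
zt=R.T@[0,0,1];print('world z rot +2.15 in tool axes',(2.15*zt).round(2))
Rz=Rn.from_rotvec([0,0,np.radians(2.15)]).as_matrix();R2=Rz@R
home=np.array([.5523+.0875*(.272-.130),.272]);L=np.linalg.norm(home-nt);print('to home',L*1e3,'per 100mm forward tool',(R2.T@np.r_[D*100,0]).round(2))
E
```

```text
[ 0.51952103 -0.09597568  0.06162589] grasp [ 0.51909942 -0.09932983  0.06887654] 0.13093958341255235 29.999926686286926 [-2.35945076 -1.35828977  5.5859265 ] [-0.43  0.44  2.09  0.58  0.83 -0.75]
tool y ang -7.133241088645305
nest by hand [0.53652486 0.03958149]
grip target [ 0.53218658 -0.09988577] world shift [13.08715346 -0.5559401 ]
tool shift to align [ 1.  13.1  0.5]
world z rot +2.15 in tool axes [ 0.91  0.   -1.95]
to home 233.30654478574502 per 100mm forward tool [9.063e+01 3.000e-02 4.226e+01]
```

Call:
{"name": "jog_arm", "arguments": {"gripper": [0,0,0,0,0], "slide": [[0,4,0],[0,5,0],[0,4,0],[0,0,0],[0,0,0]], "rotation": [[0.3,0,-0.65],[0.3,0,-0.65],[0.3,0,-0.65],[0,0,0],[0,0,0]]}}

```text
time_s: 20.35
position: [0.5308, -0.0963, 0.0616]
eef_rot: [[0.077, 0.996, 0.033], [0.902, -0.084, 0.423], [0.425, -0.003, -0.905]]
force: [-10.9, 3.3, 16.1]
opening: 0.124
gripper_force: 30.0
```

```bash
python3 - <<'E'
from h import *
s,im=grab('w10');R=s['eef_rot'];g=s['position']-.008*R[:,2];y=R[:,1];a=np.arctan2(y[1],y[0]);print(s['position'],'yaw',np.degrees(a),'force',s['force'].round(1),s['opening'])
D=np.array([-np.sin(a),np.cos(a)]);n=g[:2]+.14*D;print('nest by hand',n,'axis err x mm',(n[0]-(.5523+.0875*(n[1]-.13)))*1e3)
# camera check: plate edges (z=.022) in rows where visible
c=cam('wrist',s);g_=cv2.cvtColor(im,cv2.COLOR_BGR2GRAY).astype(int)
for yy in(-30,-60,-68):
    for sx in(-43,43):
        X=np.array([np.cos(a),np.sin(a)]);p=proj(c,np.r_[n+sx/1e3*X+yy/1e3*D,.022])[0]
        r=int(round(p[1]));u=int(round(p[0]))
        if 0<=r<480 and 20<u<620:
            seg=g_[r,u-12:u+13];print(yy,sx,p.round(1),'edge offset px',int(np.argmax(abs(np.diff(seg))))-11.5,seg[::3].tolist())
E
```

```text
[ 0.53079548 -0.09631096  0.06162408] yaw -4.822960052137738 force [-10.9   3.3  16.1] 0.12405982826023487
nest by hand [0.54230108 0.03980755] axis err x mm -2.107079102387055
-30 -43 [248.4 126.2] edge offset px -1.5 [239, 229, 174, 163, 92, 69, 67, 68, 69]
-30 43 [390.  126.1] edge offset px -2.5 [101, 102, 102, 140, 236, 237, 237, 237, 237]
-60 -43 [246.8 173.4] edge offset px -2.5 [173, 173, 174, 157, 70, 70, 68, 85, 96]
-60 43 [391.6 173.4] edge offset px -2.5 [103, 104, 103, 168, 237, 237, 236, 236, 235]
-68 -43 [246.4 186.4] edge offset px -1.5 [175, 175, 175, 171, 80, 69, 69, 69, 69]
-68 43 [392.1 186.4] edge offset px -2.5 [103, 106, 104, 140, 236, 237, 238, 237, 237]
```

Call:
{"name": "jog_arm", "arguments": {"gripper": [0,0,0,0,0,0], "slide": [[7,3,3.3],[12,0,5.6],[12,0,5.6],[12,0,5.6],[11,0,5.1],[0,0,0]], "rotation": [[0,0,0],[0,0,0],[0,0,0],[0,0,0],[0,0,0],[0,0,0]]}}

```text
time_s: 21.15
position: [0.5407, -0.0375, 0.0616]
eef_rot: [[0.078, 0.996, 0.037], [0.903, -0.086, 0.422], [0.423, 0.0, -0.906]]
force: [3.0, 6.2, 3.5]
opening: 0.128
gripper_force: 30.0
```

```bash
cat > ck.py <<'E'
from h import *
s,im=grab();R=s['eef_rot'];g=s['position']-.008*R[:,2];y=R[:,1];a=np.arctan2(y[1],y[0]);print('grasp',g.round(4),'yaw',np.degrees(a).round(2),'force',s['force'].round(1),'torque',s['ft_torque'].round(2),s['opening'].round(3),R[:,1].round(4))
D=np.array([-np.sin(a),np.cos(a)]);n=g[:2]+.14*D;print('nest by hand',n.round(4),'axis err x mm',(n[0]-(.5523+.0875*(n[1]-.13)))*1e3,'to home',(.272-n[1])*1e3)
c=cam('wrist',s);g_=cv2.cvtColor(im,cv2.COLOR_BGR2GRAY).astype(int);X=np.array([np.cos(a),np.sin(a)])
for yy in(-30,-60,-68):
    o=[]
    for sx in(-43,43):
        p=proj(c,np.r_[n+sx/1e3*X+yy/1e3*D,.022])[0];r=int(round(p[1]));u=int(round(p[0]));seg=g_[r,u-12:u+13];o.append((p[0].round(1),u-12+int(np.argmax(abs(np.diff(seg))))+.5))
    print(yy,o)
E
python3 ck.py
```

```text
Traceback (most recent call last):
  File "ck.py", line 2, in <module>
    s,im=grab();R=s['eef_rot'];g=s['position']-.008*R[:,2];y=R[:,1];a=np.arctan2(y[1],y[0]);print('grasp',g.round(4),'yaw',np.degrees(a).round(2),'force',s['force'].round(1),'torque',s['ft_torque'].round(2),s['opening'].round(3),R[:,1].round(4))
                                                                                                                                                                                                               ^^^^^^^^^^^^^^^^^^
AttributeError: 'float' object has no attribute 'round'
```

```bash
sed -i "s/s\['opening'\].round(3)/s['opening']/" ck.py; python3 ck.py
```

```text
grasp [ 0.5403 -0.0411  0.0688] yaw -4.96 force [2.6 6.  4. ] torque [ 0.71 -0.32 -0.19] 0.12828042737302672 [ 9.963e-01 -8.650e-02  1.000e-04]
nest by hand [0.5524 0.0984] axis err x mm 2.8856779976381697 to home 173.609693039556
-30 [(np.float64(248.1), 247.5), (np.float64(389.8), 388.5)]
-60 [(np.float64(246.5), 245.5), (np.float64(391.4), 389.5)]
-68 [(np.float64(246.1), 244.5), (np.float64(391.8), 390.5)]
```

Call:
{"name": "jog_arm", "arguments": {"gripper": [0,0,0,0,0,0], "slide": [[8,-2,3.7],[11,0,5.1],[11,0,5.1],[11,0,5.1],[9,0,4.2],[0,0,0]], "rotation": [[0,0,0],[0,0,0],[0,0,0],[0,0,0],[0,0,0],[0,0,0]]}}

```text
time_s: 22.0
position: [0.5433, 0.0173, 0.0616]
eef_rot: [[0.078, 0.996, 0.037], [0.903, -0.087, 0.421], [0.423, 0.0, -0.906]]
force: [2.2, 5.7, 2.5]
opening: 0.132
gripper_force: 30.0
```

```bash
python3 ck.py
```

```text
grasp [0.543  0.0139 0.0689] yaw -4.97 force [2.2 5.7 2.5] torque [ 0.51 -0.33 -0.35] 0.1319470634807638 [ 9.962e-01 -8.660e-02  2.000e-04]
nest by hand [0.5552 0.1534] axis err x mm 0.8136508592005987 to home 118.6123363060043
-30 [(np.float64(248.1), 247.5), (np.float64(389.8), 388.5)]
-60 [(np.float64(246.5), 245.5), (np.float64(391.4), 389.5)]
-68 [(np.float64(246.1), 245.5), (np.float64(391.8), 390.5)]
```

Call:
{"name": "jog_arm", "arguments": {"gripper": [0,0,0,0,0,0,0,0], "slide": [[8,0,3.7],[12,0,5.6],[12,0,5.6],[12,0,5.6],[12,0,5.6],[12,0,5.6],[9,0,4.2],[0,0,0]], "rotation": [[0,0,0],[0,0,0],[0,0,0],[0,0,0],[0,0,0],[0,0,0],[0,0,0],[0,0,0]]}}

```text
time_s: 23.05
position: [0.5507, 0.1018, 0.0616]
eef_rot: [[0.078, 0.996, 0.037], [0.903, -0.087, 0.421], [0.423, 0.0, -0.906]]
force: [2.8, 5.1, 3.1]
opening: 0.128
gripper_force: 30.0
```

```bash
python3 ck.py
```

```text
grasp [0.5504 0.0984 0.0689] yaw -4.97 force [2.8 5.1 3.1] torque [ 0.55 -0.35 -0.34] 0.12787106565070122 [ 9.962e-01 -8.660e-02  2.000e-04]
nest by hand [0.5626 0.2379] axis err x mm 0.8279490913583043 to home 34.13939424061113
-30 [(np.float64(248.1), 240.5), (np.float64(389.8), 395.5)]
-60 [(np.float64(246.5), 245.5), (np.float64(391.4), 396.5)]
-68 [(np.float64(246.1), 245.5), (np.float64(391.8), 397.5)]
```

Call:
{"name": "jog_arm", "arguments": {"gripper": [0,0,0,0,0,0], "slide": [[7,0,3.3],[8,0,3.7],[6,0,2.8],[3,0,1.4],[3,0,1.4],[0,0,0]], "rotation": [[0,0,0],[0,0,0],[0,0,0],[0,0,0],[0,0,0],[0,0,0]]}}

```text
time_s: 23.85
position: [0.5534, 0.1306, 0.0616]
eef_rot: [[0.079, 0.996, 0.037], [0.903, -0.087, 0.421], [0.422, 0.001, -0.906]]
force: [0.4, -3.8, 6.0]
opening: 0.132
gripper_force: 30.0
```

Call:
{"name": "jog_arm", "arguments": {"gripper": [0,0,0], "slide": [[2,0,0.9],[2,0,0.9],[0,0,0]], "rotation": [[0,0,0],[0,0,0],[0,0,0]]}}

```text
time_s: 24.22
position: [0.5538, 0.1348, 0.0616]
eef_rot: [[0.079, 0.996, 0.037], [0.903, -0.087, 0.421], [0.422, 0.001, -0.907]]
force: [0.8, -5.9, 5.5]
opening: 0.131
gripper_force: 30.0
```

Call:
{"name": "jog_arm", "arguments": {"gripper": [0,0,0], "slide": [[1.5,0,0.7],[1.5,0,0.7],[0,0,0]], "rotation": [[0,0,0],[0,0,0],[0,0,0]]}}

```text
time_s: 24.6
position: [0.5541, 0.1363, 0.0615]
eef_rot: [[0.078, 0.996, 0.038], [0.904, -0.087, 0.418], [0.42, 0.002, -0.908]]
force: [-6.3, -31.2, 15.2]
opening: 0.129
gripper_force: 30.0
```

Force rose to 31 N at nest y≈0.272, which is where home was predicted, so the carrier is against the stop. I'll ease off, release and withdraw.

Call:
{"name": "jog_arm", "arguments": {"gripper": [0,0.4,0.4,0.4,0.4,0.4], "slide": [[-1,0,-0.5],[0,0,0],[0,0,0],[0,0,0],[0,0,0],[0,0,0]], "rotation": [[0,0,0],[0,0,0],[0,0,0],[0,0,0],[0,0,0],[0,0,0]]}}

```text
time_s: 25.35
position: [0.5537, 0.1379, 0.0615]
eef_rot: [[0.078, 0.996, 0.037], [0.903, -0.086, 0.421], [0.423, 0.0, -0.906]]
force: [0.2, -0.3, -0.5]
opening: 0.399
gripper_force: 0.0
```

Call:
{"name": "jog_arm", "arguments": {"gripper": [0.4,0.4,0.4,0.4,0.4], "slide": [[0,0,-20],[0,0,-40],[0,0,-50],[0,0,-50],[0,0,0]], "rotation": [[0,0,0],[0,0,0],[0,0,0],[0,0,0],[0,0,0]]}}

```text
time_s: 25.98
position: [0.5497, 0.0687, 0.211]
eef_rot: [[0.077, 0.996, 0.043], [0.903, -0.088, 0.42], [0.422, 0.007, -0.907]]
force: [0.4, 0.7, -0.0]
opening: 0.397
gripper_force: 0.0
```

```bash
python3 - <<'E'
from h import *
s,im=grab('w11');print(s['position'],s['force'].round(1));c=cam('wrist',s)
g_=cv2.cvtColor(im,cv2.COLOR_BGR2GRAY).astype(int)
a=np.radians(-5);D=np.array([-np.sin(a),np.cos(a)]);X=np.array([np.cos(a),np.sin(a)])
n=np.array([.5541,.1363])-.004*D*.9+.14*D;print('nest if home',n)
# tail of the plate (y=-75,z=.022) at several x; tongue rear end y=-161; tab top ends y=-120/-160,z=.082
for nm,x,y,z in [('plate back',-30,-75,.022),('plate back',30,-75,.022),('tab front',0,-120,.082),('tab back',0,-160,.082),('tongue end',15,-161,.022),('tongue end',-15,-161,.022)]:
    p=proj(c,np.r_[n+x/1e3*X+y/1e3*D,z])[0];r,u=int(round(p[1])),int(round(p[0]))
    q=proj(c,np.r_[n+x/1e3*X+(y+5)/1e3*D,z])[0]
    if 14<r<465: seg=g_[r-14:r+15,u];d=np.diff(seg);print(nm,x,p.round(1),'px/5mm',(p[1]-q[1]).round(1),'edge row',r-14+int(np.argmax(abs(d)))+.5,int(abs(d).max()))
    else: print(nm,p.round(1))
cv2.imwrite('pics/scene_end.png',get_image('scene')[:,:,::-1])
E
```

```text
[0.5496665  0.06874158 0.21103118] [ 0.4  0.7 -0. ]
nest if home [0.56598804 0.27218096]
plate back -30 [285.8 173.5] px/5mm 4.8 edge row 177.5 45
plate back 30 [345.6 173.6] px/5mm 4.8 edge row 177.5 70
tab front 0 [315.7 201.1] px/5mm 5.8 edge row 203.5 26
tab back 0 [315.7 248.9] px/5mm 6.1 edge row 260.5 61
tongue end 15 [331.2 258.8] px/5mm 5.1 edge row 260.5 59
tongue end -15 [300.1 258.8] px/5mm 5.1 edge row 260.5 57
```

```bash
python3 - <<'E'
from h import *
get_image('scene');get_image('scene')
s,im=grab('w12');print(s['position'],s['dq'].round(3));c=cam('wrist',s)
g_=cv2.cvtColor(im,cv2.COLOR_BGR2GRAY).astype(int)
a=np.radians(-5);D=np.array([-np.sin(a),np.cos(a)]);X=np.array([np.cos(a),np.sin(a)]);n=np.array([.566,.2722])
for nm,x,y in [('plate back',-30,-75),('plate back',30,-75),('tongue end',15,-161),('tongue end',-15,-161)]:
    p=proj(c,np.r_[n+x/1e3*X+y/1e3*D,.022])[0];r,u=int(round(p[1])),int(round(p[0]));seg=g_[r-14:r+15,u];e=r-14+int(np.argmax(abs(np.diff(seg))))+.5
    w=cast(c,(u,e),.022)[0,:2];print(nm,x,'edge row',e,'nest y along',((w-n)@D*1e3-y).round(1),'lateral',seg[::2].tolist())
# guide rear bend / plate sides relative: guide inner edges vs plate edges at plate y=-50
for y in(-55,-70):
    p=proj(c,np.r_[n+y/1e3*D,.022])[0];r=int(round(p[1]));print(y,r,g_[r,int(p[0])-75:int(p[0])+76:3].tolist())
# mouth bends relative: print full column of plate-to-stop? bright objective occlusion
E
```

```text
[0.54719653 0.07059953 0.20593836] [ 0.006  0.014 -0.001  0.002  0.001 -0.001]
plate back -30 edge row 177.5 nest y along -4.2 lateral [104, 104, 105, 104, 104, 103, 95, 79, 59, 105, 173, 178, 177, 177, 178]
plate back 30 edge row 177.5 nest y along -4.1 lateral [103, 103, 103, 103, 104, 104, 103, 98, 97, 220, 243, 243, 244, 244, 244]
tongue end 15 edge row 261.5 nest y along -1.4 lateral [103, 103, 103, 103, 103, 102, 102, 101, 174, 238, 241, 241, 241, 241, 241]
tongue end -15 edge row 261.5 nest y along -1.5 lateral [88, 100, 102, 103, 103, 103, 103, 103, 174, 238, 241, 241, 241, 240, 240]
-55 154 [239, 231, 178, 177, 219, 227, 228, 224, 227, 206, 149, 104, 100, 102, 103, 104, 104, 103, 102, 104, 102, 101, 102, 103, 101, 101, 102, 102, 101, 101, 101, 103, 100, 101, 102, 102, 101, 102, 103, 132, 146, 227, 229, 227, 226, 229, 240, 241, 241, 241, 237]
-70 169 [240, 230, 177, 180, 225, 228, 227, 224, 228, 184, 153, 69, 68, 69, 94, 103, 104, 103, 102, 104, 103, 101, 102, 103, 102, 102, 102, 101, 102, 102, 101, 104, 101, 100, 103, 104, 103, 103, 103, 124, 133, 226, 230, 228, 225, 230, 239, 241, 241, 241, 240]
```

The carrier's rear edges put the nest within about 0.5 mm of where the hard contact occurred, so it stayed home. The arm is clear of everything, and I'm handing in.

```bash
python3 -c "
from plant import *
print(hand_in())"
```

```text
the job is handed in; nothing more can be done
None
```

The job is handed in: the specimen and then the cover lie flat between the carrier's pins. The carrier was slid home until it met hard contact (31 N) at the predicted stop position, then released, with its final position checked by wrist-camera measurement but not by eye.

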